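# Load a paraffin block into the microtome's cassette clamp

### The arm

A 6-joint arm with a two-finger parallel gripper is mounted at the origin on the work surface. World frame = base frame: x ahead of the robot, y to its left, z up, the work surface at z = 0. Lengths are in m, angles in rad, forces in N, time in s.
With the tool pointing down it reaches from about 0.225 to 0.875 m from the base axis. Payload 3.4 kg.
Tool frame: the origin (TCP) lies at the very end of the fingers, on their centre line; the grasp point (between the pads) lies behind it (manip.grasp_offset is the z of the grasp point in the tool frame, in m); z points along the fingers, y is the line along which they close (so a half turn about z gives the same grasp; the last joint's range is limited). The gripper opens to 85 mm and grips with 20 to 120 N. Pads are 22 mm wide; open, the fingers measure 114 mm over their backs; the gripper's body (76 mm by 85 mm) begins 54 mm behind the grasp point. The pads swing forward as they close: fully open they stand 13 mm farther back than shut.
Start: joints at [1.225, 0.276, 1.505, -0, 1.361, -0.121], TCP at [0.128, 0.561, 0.231] pointing down, gripper open.
Joint ranges: [-2.89, 2.89], [-0.75, 2.08], [0.22, 2.7], [-1.18, 4.32], [0.11, 2.71], [-2.7, 2.7]. Speed limits (rad/s): [2.57, 2.57, 3.14, 3.14, 3.14, 3.14].

### API

Orientations are given as a unit quaternion [w, x, y, z].
In Python, from rig import manip gives the robot as it stands.
- The arm moves only by the shell command python3 -m pendant 'ROWS' [FORCE]. ROWS is JSON, a list of rows, each an object of numbers: "dx", "dy", "dz": the shift along the tool's x, y, z in m; "rx", "ry", "rz": the turn, a rotation vector about the tool's x, y, z in degrees; "hand": the finger opening in m, from 0 to 0.0854. In form: [{"dx": .., "dy": .., "dz": .., "rx": .., "ry": .., "rz": .., "hand": ..}, ...]. A call has 1 to 12 rows; each row shifts and turns the commanded pose from where the row before left it, along the tool's axes as they then stand; what a row does not reach is not made up. A row lasts 1/12 s, in which the tool goes at most 41.7 mm and 7.16 degrees, less where a joint would pass 70% of its speed; a pose out of reach is approached as far as the arm can. A call is refused whole if a number of a shift passes 0.0417 or a number of a turn 7.16, either way. A call with a gripper value outside its range is refused whole. The fingers move at their own pace and stop on an object; FORCE is the grip in N (left out, the last holds). Time passes only in rows, so rows that do not move let the fingers close. It gives the time, the measured TCP pose, the force, the opening and the grip force at its end, in the units of the state.
- manip.get_state(): the state, without advancing time (a new reading comes with each control period).
- manip.get_image(name): name is "scene" or "top" or "wrist"; returns a dict with "frame" (400x640x3 uint8, red, green, blue), "fx", "fy", "cx", "cy" (pixels), "position" and "attitude" of the camera in the world; the wrist camera has in their place "mount" (4x4, takes a point from camera to tool coordinates, whose origin is the TCP and whose axes are the flange's). Camera axes: x right, y up, looking along -z (the intrinsics and any distortion apply to the point x, -y, -z); pixel columns grow to the right and rows downward; lengths in m; the calibration is good to about 2 mm. A picture is of the moment at which its call begins: read the wrist's pose just before it. There is no depth.
- manip.sign_off(): hands the job in; it is judged then, once.
The state is a dict: "clock": time; "qpos": joint angles; "qd": joint speeds; "effort": joint torques, N m; "position": TCP position; "ee_rot": TCP orientation; "contact_force": force on the tool from outside, world axes, zero at the start; "moment": the same for the moment, N m; "width": finger opening in m; "gripper_force": force on a finger pad.
Only numpy, scipy, OpenCV 4.12 (cv2) and the standard library are available. Lean on these libraries where they do the work, as an engineer would, in place of code of your own. Each camera call takes 0.05 s, during which the arm holds its last target. There are 200 camera calls.

### The job

Load the green paraffin block from the cold plate into the cassette clamp of the microtome: set it down gently on the clamp's bed, slide it sideways until its square end is fully home under the fixed toe, and only then swing the red-knobbed lever all the way over to lock it. Do not drop the block or press it hard against the clamp, leave the other blocks and things where they are, and let go at the end.

Things in the scene. Friction and masses are not known exactly. Their poses are not given: they have to be found in the camera images.
- block: The block to load: green plastic cassette 40 x 28 x 6 mm (x, y, z) with a cream wax block 24 x 20 x 12 mm in the middle of its top (18 mm high in all; 20 to 45 g). Origin: centre of the underside, z up. Its +x end is square, its -x end a 45 degree label slope. Grip the wax across y (20 mm), fingertips 7 mm or more above the underside. Starts flat on the cold plate, +x within 0.8 rad of world x.
- block_end (a point): The middle of the lower edge of the green block's square end, 20 mm along +x from its origin.
- microtome: White sliding microtome, fixed. Origin on the table right below the middle of the clamp's bed; x along the bed towards the fixed toe, z up. Housing x -200 to 220, y -95 to 185, 85 mm high; slideway y 98 to 173, 112 mm high; knife carriage with red-guarded knife parked at x 110 to 200, y -60 to 178, up to z 160 mm. The cassette clamp stands in front of it on the specimen column.
- bed_low (a point): On the microtome, 125 mm above its origin: the middle of the clamp bed's top face when the column is wound fully down. The column is left wound up by 0 to 20 mm, different each time and NOT measured (this point does not move with it): find the bed by feel. It stays put once the block is on it. The bed is flat steel, microtome x -52 to 32, y -23 to 23 mm.
- toe_stop (a point): 20 mm along microtome x from bed_low: the foot of the fixed jaw's stop face (24 mm high over the real bed). From it a toe overhangs the bed towards -x by 5.5 mm, y -20 to 20, underside 7.5 mm and top 13.5 mm over the bed. Cheeks 5 mm high, 35 mm apart, flank the pocket over the last 8 mm, with flared mouths 7 mm longer. A block fully home has block_end against this stop, its origin over bed_low.
- jaw_open (a point): 43 mm from bed_low along -x of the microtome, same height: the brass sliding jaw as it stands with the lever open (24 mm wide, 9 mm high, with a 45 degree face for the label slope). Its face is then 15 mm behind the slope of a block that is home, so a block set down 9 mm short of home clears both toe and jaw. The lever drives it towards the toe; it bears on the block by a spring, about 4 N.
- lever_pivot (a point): On the microtome, at its x 0, y -56, z 111 mm: the lever's pivot with the column fully down (the real one is as much higher as the bed, always 14 mm below the bed's top face). Pivot axis along the microtome's y. The lever is a rod 8 mm thick with a red ball 22 mm across, ball centre 75 mm from the pivot.
- clamp_lever (a joint): The clamp's lever. 0 = open, leaning 0.6 rad from upright towards microtome -x (as it starts); 1.2 = closed at its end stop, leaning 0.6 rad towards +x. It stays where it is left; swinging it takes about 3 to 6 N at 50 mm above the pivot. Push it over with closed fingers.
- coldplate: Cold plate, fixed: white, 240 x 220 mm, 45 mm high, with a flat aluminium top. Origin at the centre of its underside. The four blocks lie on its top, about 95 mm apart.
- block_yellow: Another block, same shape with a yellow cassette, on the cold plate; leave it.
- block_blue: Another block, same shape with a blue cassette, on the cold plate; leave it.
- block_white: Another block, same shape with a white cassette, on the cold plate; leave it.
- stain_bottle: Amber stain bottle with a white cap, 40 mm across, 85 mm high, standing; origin at the centre of its underside. Leave it.
- staining_jar: Empty glass jar, 66 mm across, 90 mm high, standing; origin at the centre of its underside. Leave it.
- slide_box: Closed blue slide box, 85 x 200 x 30 mm, lying; origin at the centre of its underside. Leave it.
- brush: Section brush, 175 mm long, 9 mm thick, lying beyond the cold plate. Leave it.
There are look-alikes about, which are no part of the job. Leave any pink look-alike of the block alone.

How it is judged:
On the way:
1. the green block lies flat on the clamp's bed with its square end fully home under the fixed toe while the lever is still open (x of block_end in the frame of microtome between 0.0185 and 0.0215 m and y of block in the frame of microtome between -0.005 and 0.005 m and z of block in the frame of microtome between 0.123 and 0.147 m and angle between block's own z axis and vertical below 0.06 rad and value of joint clamp_lever below 0.3 rad), for 0.3 s.
At the end, for the whole second after the job is handed in: The green block rests flat (within 0.06 rad) on the clamp's bed, its square end under the toe and within 1.5 mm of the stop face, within 5 mm of the bed's middle line, and the lever is swung over to at least 1.08 of its 1.2 rad; nothing moves and the robot has let go (x of block_end in the frame of microtome between 0.0185 and 0.0215 m and y of block in the frame of microtome between -0.005 and 0.005 m and z of block in the frame of microtome between 0.123 and 0.147 m and angle between block's own z axis and vertical below 0.06 rad and value of joint clamp_lever above 1.08 rad and linear speed of block below 0.01 m/s); the robot touches nothing.
It fails at once if the block is pressed against the microtome with more than 40 N (contact force between block and microtome above 40 N).
It fails at once if the block is dropped: it falls free by more than about 1 mm (contact force between block and anything else below 0.01 N and linear speed of block above 0.15 m/s).
It fails at once if another block or a bystander is shifted by more than 15 mm (distance of any of block_yellow, block_blue, block_white, stain_bottle, staining_jar, slide_box, brush from where it was at the start of the episode above 0.015 m).
It also fails if it takes over 72 s, if anything falls off the work surface, if the arm or the gripper's body presses on something with over 40 N, if the wrist force passes 120 N, or if a joint passes its speed limit or range.

## Working session

There is one attempt and no reset: what is moved stays moved. The work goes in short steps, Python scripts to look and compute and a shell command to move; the robot and the scene stay as the last step left them, time stands still between calls to the robot, and variables do not carry over. Pictures are saved under pics/ and viewed, at most 10 in all, crops included, and the job is handed in when it is done.

```bash
ls; mkdir -p pics
cat > h.py <<'E'
import numpy as np,cv2
from rig import manip
from scipy.spatial.transform import Rotation as R
def rot(q): q=np.asarray(q,float); return R.from_quat([q[1],q[2],q[3],q[0]]).as_matrix()
def cam(name):
    s=manip.get_state(); d=manip.get_image(name)
    if name=="wrist":
        T=np.eye(4);T[:3,:3]=rot(s["ee_rot"]);T[:3,3]=s["position"];M=T@np.array(d["mount"]);d["R"]=M[:3,:3];d["p"]=M[:3,3]
    else:
        a=np.array(d["attitude"]);d["R"]=a if a.shape==(3,3) else rot(a);d["p"]=np.array(d["position"])
    return d
def ray(d,u,v):
    D=np.array(d.get("distortion",np.zeros(5)) ,float)
    K=np.array([[d["fx"],0,d["cx"]],[0,d["fy"],d["cy"]],[0,0,1.]])
    x,y=cv2.undistortPoints(np.array([[[u,v]]],float),K,D)[0,0]
    r=d["R"]@np.array([x,-y,-1]);return r/np.linalg.norm(r)
def onz(d,u,v,z):
    r=ray(d,u,v);return d["p"]+r*(z-d["p"][2])/r[2]
def proj(d,P):
    c=d["R"].T@(np.array(P)-d["p"]);return d["cx"]+d["fx"]*c[0]/-c[2],d["cy"]-d["fy"]*c[1]/-c[2]
def save(d,n): cv2.imwrite("pics/"+n,cv2.cvtColor(d["frame"],cv2.COLOR_RGB2BGR))
E
python3 - <<'E'
from h import *
print(manip.get_state(),manip.grasp_offset)
for n in("scene","top","wrist"):
    d=cam(n);save(d,n+"0.png");print(n,{k:v for k,v in d.items() if k!="frame"})
E
```

```text
pics
{'clock': 0.0, 'qpos': array([ 1.22500354e+00,  2.76583824e-01,  1.50611668e+00, -1.29901177e-05,
        1.36070461e+00, -1.21003653e-01]), 'qd': array([-0.00056349, -0.00118294,  0.00053692, -0.00160881,  0.00051373,
        0.00067497]), 'effort': array([-1.43551344e-03, -4.16773260e+01, -2.45811850e+01, -2.71940507e-04,
        1.09305247e-02,  1.56830453e-05]), 'position': array([0.12800103, 0.56003469, 0.23045264]), 'ee_rot': array([-2.03419549e-04,  1.12156682e-01,  9.93690121e-01, -8.83131695e-04]), 'contact_force': array([-0.07498405,  0.22764635,  0.45467981]), 'moment': array([0.00177841, 0.01790342, 0.05150407]), 'gripper_force': 0.0, 'width': 0.08568768243543033} -0.0187
scene {'fx': 364.20995466294056, 'fy': 364.20995466294056, 'cx': 321.4081899340592, 'cy': 206.33557235041712, 'position': array([ 1.35985795, -0.48322461,  0.75359573]), 'attitude': array([0.77477915, 0.40629658, 0.22735285, 0.42772776]), 'R': array([[ 0.53071928, -0.47804373,  0.69986515],
       [ 0.84753448,  0.30394409, -0.43508999],
       [-0.00472783,  0.82407049,  0.56646753]]), 'p': array([
[... 442 characters left out ...]
[ 0.39018267, -0.01021962,  1.1161432 ])}
wrist {'fx': 322.1361286486678, 'fy': 322.1361286486678, 'cx': 321.5662658964997, 'cy': 201.0560950239573, 'mount': array([[ 8.42131019e-04,  9.52365826e-01,  3.04956759e-01,
         7.79600315e-02],
       [ 9.99999484e-01, -9.75075017e-04,  2.83638700e-04,
         7.87644873e-04],
       [ 5.67483522e-04,  3.04956363e-01, -9.52366156e-01,
        -1.42682154e-01],
       [ 0.00000000e+00,  0.00000000e+00,  0.00000000e+00,
         1.00000000e+00]]), 'R': array([[ 0.22208225, -0.92878348, -0.29671656],
       [ 0.97502541,  0.2108555 ,  0.06975251],
       [-0.00222066, -0.30479698,  0.95241476]]), 'p': array([0.0522795 , 0.57843955, 0.3732134 ])}
```

View pics/top0.png

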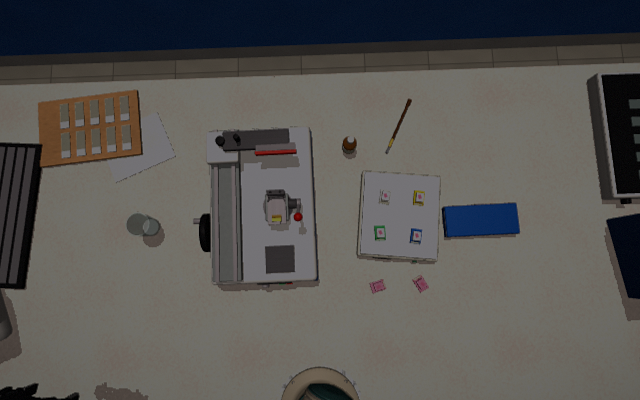

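View pics/scene0.png

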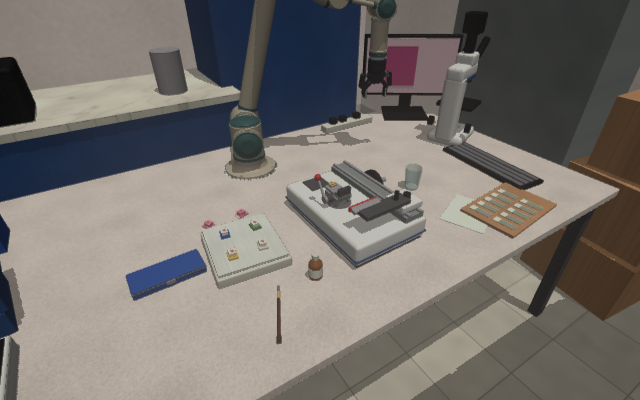

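The top view shows the microtome's housing over cols 208-316, rows 127-283, with its x axis along world +x. The clamp is at (277,207) and the red ball at (298,216). The green block is at (380,233) on the cold plate. The scene view agrees with this. Pink look-alikes lie on the table below the plate.

Run:
```python
from h import *
d=cam("top");f=d["frame"];hsv=cv2.cvtColor(f,cv2.COLOR_RGB2HSV)
m=cv2.inRange(hsv,(45,90,40),(85,255,255));m[:,:345]=0;m[:,445:]=0
v,u=np.nonzero(m);print("green",len(u),u.mean(),v.mean(),onz(d,u.mean(),v.mean(),.051))
m=cv2.inRange(hsv,(0,150,80),(6,255,255));m[:200]=0;m[230:]=0
v,u=np.nonzero(m);print("ball",len(u),u.mean(),v.mean(),onz(d,u.mean(),v.mean(),.183))
for c in [(208,131),(310,127),(317,279),(211,284)]: print(c,onz(d,*c,.085))
w=cv2.cvtColor(f,cv2.COLOR_RGB2BGR)
a=cv2.resize(w[115:295,195:335],None,fx=3.2,fy=3.2,interpolation=cv2.INTER_CUBIC)
cv2.imwrite("pics/c1.png",cv2.convertScaleAbs(a,alpha=1.3))
```

```text
green 53 380.0188679245283 233.03773584905662 [ 0.46003505 -0.17661022  0.051     ]
ball 41 297.2439024390244 216.0 [0.49751665 0.03918939 0.183     ]
(208, 131) [0.74975427 0.28375958 0.085     ]
(310, 127) [0.75170852 0.00438533 0.085     ]
(317, 279) [ 0.34352977 -0.00320751  0.085     ]
(211, 284) [0.3375841  0.27217894 0.085     ]
```

View pics/c1.png

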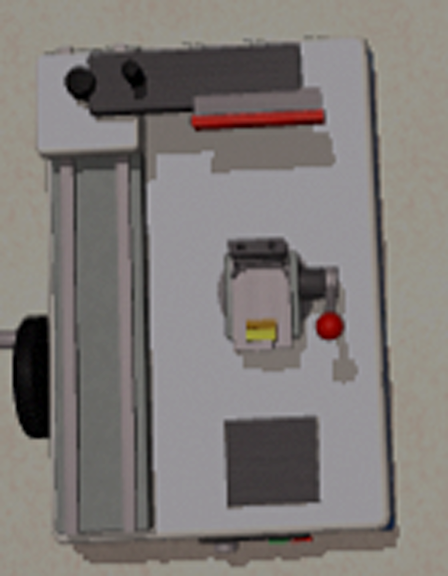

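```bash
python3 -m pendant '[{"dz":-0.025,"rz":-6.45},{"dz":-0.025,"rz":-6.45},{"dx":-0.0218,"dy":-0.0258},{"dx":-0.0218,"dy":-0.0258},{"dx":-0.0218,"dy":-0.0258},{"dx":-0.0218,"dy":-0.0258},{"dx":-0.0218,"dy":-0.0258},{"dx":-0.0218,"dy":-0.0258},{"dx":-0.0218,"dy":-0.0258},{"dx":-0.0218,"dy":-0.0258},{"dx":-0.0218,"dy":-0.0258},{"dx":-0.0218,"dy":-0.0258}]'
python3 -m pendant '[{"dx":-0.0218,"dy":-0.0258},{"dx":-0.0218,"dy":-0.0258},{"dx":-0.0218,"dy":-0.0258},{"dx":-0.0218,"dy":-0.0258},{"dx":-0.0218,"dy":-0.0258},{"dx":-0.0218,"dy":-0.0258},{"dx":-0.0218,"dy":-0.0258},{"dx":-0.0218,"dy":-0.0258},{"dz":0},{"dz":0},{"dz":0}]'
python3 - <<'E'
from h import *
s=manip.get_state();print(s["clock"],s["position"],s["ee_rot"],s["qpos"])
d=cam("wrist");save(d,"w1.png");np.save("w1.npy",{k:d[k] for k in d},allow_pickle=True)
E
```

```text
0.2 [0.12806873 0.56023441 0.23075294] [-1.38361558e-04  1.12146833e-01  9.93691474e-01 -5.69318818e-04] [ 1.22499869e+00  2.76383406e-01  1.50564998e+00  5.98293250e-06
  1.36073103e+00 -1.21032346e-01]invalid input
invalid input
```

View pics/w1.png

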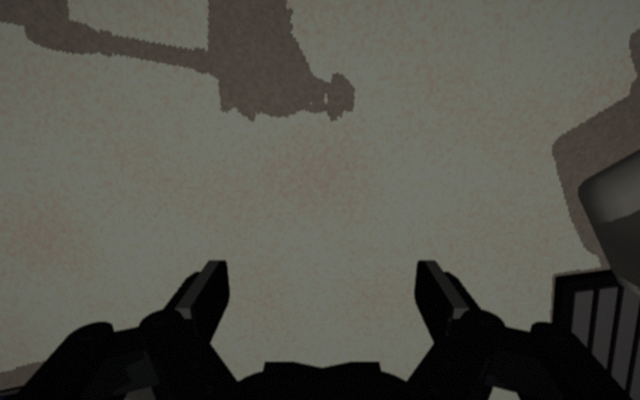

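The wrist view shows only the table and the open fingers (tips near (217,265) and (427,265)), because the moves were refused. I'll retry with all seven keys in each row.

```bash
python3 -m pendant '[{"dx":0,"dy":0,"dz":-0.025,"rx":0,"ry":0,"rz":-6.45,"hand":0.085},{"dx":0,"dy":0,"dz":-0.025,"rx":0,"ry":0,"rz":-6.45,"hand":0.085},{"dx":-0.0218,"dy":-0.0258,"dz":0,"rx":0,"ry":0,"rz":0,"hand":0.085},{"dx":-0.0218,"dy":-0.0258,"dz":0,"rx":0,"ry":0,"rz":0,"hand":0.085},{"dx":-0.0218,"dy":-0.0258,"dz":0,"rx":0,"ry":0,"rz":0,"hand":0.085},{"dx":-0.0218,"dy":-0.0258,"dz":0,"rx":0,"ry":0,"rz":0,"hand":0.085},{"dx":-0.0218,"dy":-0.0258,"dz":0,"rx":0,"ry":0,"rz":0,"hand":0.085},{"dx":-0.0218,"dy":-0.0258,"dz":0,"rx":0,"ry":0,"rz":0,"hand":0.085},{"dx":-0.0218,"dy":-0.0258,"dz":0,"rx":0,"ry":0,"rz":0,"hand":0.085},{"dx":-0.0218,"dy":-0.0258,"dz":0,"rx":0,"ry":0,"rz":0,"hand":0.085},{"dx":-0.0218,"dy":-0.0258,"dz":0,"rx":0,"ry":0,"rz":0,"hand":0.085}]' && python3 -m pendant '[{"dx":-0.0218,"dy":-0.0258,"dz":0,"rx":0,"ry":0,"rz":0,"hand":0.085},{"dx":-0.0218,"dy":-0.0258,"dz":0,"rx":0,"ry":0,"rz":0,"hand":0.085},{"dx":-0.0218,"dy":-0.0258,"dz":0,"rx":0,"ry":0,"rz":0,"hand":0.085},{"dx":-0.0218,"dy":-0.0258,"dz":0,"rx":0,"ry":0,"rz":0,"hand":0.085},{"dx":-0.0218,"dy":-0.0258,"dz":0,"rx":0,"ry":0,"rz":0,"hand":0.085},{"dx":-0.0218,"dy":-0.0258,"dz":0,"rx":0,"ry":0,"rz":0,"hand":0.085},{"dx":-0.0218,"dy":-0.0258,"dz":0,"rx":0,"ry":0,"rz":0,"hand":0.085},{"dx":-0.0218,"dy":-0.0258,"dz":0,"rx":0,"ry":0,"rz":0,"hand":0.085},{"dx":-0.0218,"dy":-0.0258,"dz":0,"rx":0,"ry":0,"rz":0,"hand":0.085},{"dx":0,"dy":0,"dz":0,"rx":0,"ry":0,"rz":0,"hand":0.085},{"dx":0,"dy":0,"dz":0,"rx":0,"ry":0,"rz":0,"hand":0.085}]'
python3 - <<'E'
from h import *
s=manip.get_state();print(s["clock"],s["position"],s["ee_rot"],s["qpos"])
d=cam("wrist");save(d,"w2.png");np.save("w2.npy",{k:d[k] for k in d},allow_pickle=True)
E
```

```text
clock: 1.17
position: [0.3251, 0.327, 0.2814]
ee_rot: [0.0, -0.0, 1.0, 0.0]
contact_force: [0.8, -0.6, 0.4]
width: 0.0848
gripper_force: 0.0
clock: 2.08
position: [0.5215, 0.095, 0.2807]
ee_rot: [-0.001, 0.001, 1.0, 0.0]
contact_force: [-0.6, -0.2, -0.0]
width: 0.0852
gripper_force: 0.0
2.0833 [0.52152201 0.09497577 0.28068399] [-5.53765108e-04  1.36909678e-03  9.99998905e-01  9.64828640e-05] [ 4.86707740e-02  1.83930909e-01  1.50764007e+00  2.49909266e-04
  1.45111817e+00 -1.51941733e+00]
```

View pics/w2.png

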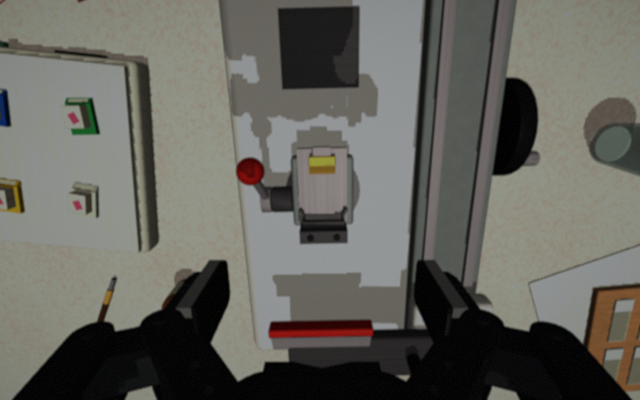

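The wrist view has the clamp: bed at cols 293-352, rows 148-223, toe jaw at rows 220-243, brass jaw at (322,164), ball at (250,171). The green block is also visible at (80,116). I'll triangulate the ball for bed height and zoom in on the clamp.

Run:
```python
from h import *
w=np.load("w2.npy",allow_pickle=True).item()
def ballpx(d,box):
    hsv=cv2.cvtColor(d["frame"],cv2.COLOR_RGB2HSV)
    m=cv2.inRange(hsv,(0,140,60),(7,255,255))|cv2.inRange(hsv,(173,140,60),(180,255,255))
    k=np.zeros_like(m);x0,x1,y0,y1=box;k[y0:y1,x0:x1]=m[y0:y1,x0:x1]
    v,u=np.nonzero(k);return u.mean()*.5+.25*(u.min()+u.max()),v.mean()*.5+.25*(v.min()+v.max()),len(u)
t=cam("top");s=cam("scene")
A=np.zeros((3,3));b=np.zeros(3);L=[]
for d,box in((w,(225,275,150,195)),(t,(285,310,205,228)),(s,(305,330,168,186))):
    u,v,n=ballpx(d,box);r=ray(d,u,v);P=np.eye(3)-np.outer(r,r);A+=P;b+=P@d["p"];L.append((d,u,v,n))
X=np.linalg.solve(A,b);print("ball",X)
for d,u,v,n in L: print(n,u,v,proj(d,X))
# housing edge, left in wrist
g=cv2.cvtColor(w["frame"],cv2.COLOR_RGB2HSV)
gr=cv2.cvtColor(w["frame"],cv2.COLOR_RGB2GRAY).astype(int)
def edge(rows,c0,c1):
    pts=[]
    for r in rows:
        q=cv2.GaussianBlur(gr[r:r+1,c0:c1].astype(np.float32),(5,1),0)[0]; i=np.argmax(np.abs(np.diff(q)));pts.append((c0+i+.5,r))
    return np.array(pts)
for nm,rows,c0,c1,z in(("hous",range(10,330,10),215,265,.085),):
    e=edge(rows,c0,c1);W=np.array([onz(w,*p,z)[:2] for p in e])
    p=np.polyfit(W[:,0],W[:,1],1);res=W[:,1]-np.polyval(p,W[:,0]);k=abs(res-np.median(res))<.003
    p=np.polyfit(W[k,0],W[k,1],1);print(nm,p,k.sum(),"y at .53",np.polyval(p,.53),np.std(W[k,1]-np.polyval(p,W[k,0])))
c=cv2.cvtColor(w["frame"],cv2.COLOR_RGB2BGR)[135:255,230:370]
cv2.imwrite("pics/c2.png",cv2.convertScaleAbs(cv2.resize(c,None,fx=5,fy=5,interpolation=cv2.INTER_CUBIC),alpha=1.4))
```

```text
ball [0.49803209 0.03884356 0.17604724]
529 249.81758034026467 171.50803402646503 (np.float64(248.93655193293185), np.float64(171.0661964189211))
47 297.5265957446809 216.0744680851064 (np.float64(297.54235100674543), np.float64(216.10884521787406))
23 317.3152173913044 176.51086956521738 (np.float64(317.57365571376016), np.float64(176.5280344130839))Traceback (most recent call last):
  File "<stdin>", line 25, in <module>
    raise TypeError("expected non-empty vector for x")
TypeError: expected non-empty vector for x
```

Run:
```python
from h import *
w=np.load("w2.npy",allow_pickle=True).item()
X=np.array([.49803,.03884,.17605]);print("depth",-(w["R"].T@(X-w["p"]))[2],"from size",22*322.1/(2*np.sqrt(529/np.pi)))
gr=cv2.cvtColor(w["frame"],cv2.COLOR_RGB2GRAY).astype(np.float32)
gb=cv2.GaussianBlur(gr,(5,5),0)
def edge(rows,c0,c1,sg):
    return np.array([(c0+np.argmax(sg*np.diff(gb[r,c0:c1]))+.5,r) for r in rows])
for nm,rows,c0,c1,z,sg in(("hous",list(range(5,330,5)),215,265,.085,1),("slide",list(range(5,260,5)),400,450,.1,-1)):
    e=edge(rows,c0,c1,sg);W=np.array([onz(w,*p,z)[:2] for p in e])
    k=np.ones(len(W),bool)
    for _ in range(6):
        p=np.polyfit(W[k,0],W[k,1],1);res=abs(W[:,1]-np.polyval(p,W[:,0]));k=res<max(.0015,1.5*np.median(res))
    print(nm,p,k.sum(),len(k),"y at .53",np.polyval(p,.53))
c=cv2.cvtColor(w["frame"],cv2.COLOR_RGB2BGR)[135:255,230:370]
cv2.imwrite("pics/c2.png",cv2.convertScaleAbs(cv2.resize(c,None,fx=5,fy=5,interpolation=cv2.INTER_CUBIC),alpha=1.4))
```

```text
depth 0.2522128762681785 from size 273.04266257144934
hous [-0.08774263  0.04585398] 47 65 y at .53 -0.0006496167835883873
slide [0.021215   0.17868737] 51 51 y at .53 0.18993131348931305
```

View pics/c2.png

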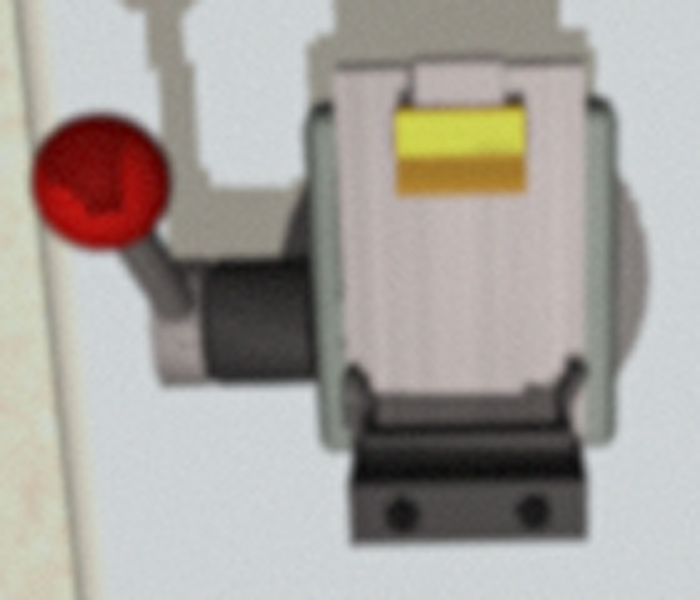

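The crop shows the bed's back corners at crop (333,65) and (588,65). The toe's front edge is at crop row ~395, the fixed jaw's top front edge at row ~482 (cols 350-585), and the brass jaw at cols 396-527.

Run:
```python
from h import *
w=np.load("w2.npy",allow_pickle=True).item()
P=lambda x,y,z:onz(w,230+x/5-.4,135+y/5-.4,z)
for b in(.125,.13,.135,.14,.145):
    A,B=P(333,65,b),P(588,65,b);J,K=P(396,107,b+.009),P(527,107,b+.009)
    J2=P(461,193,b); T=P(465,395,b+.0135);L,M=P(352,482,b+.024),P(585,482,b+.024)
    Q=P(102,181,b+.048)
    print(b,"bedW",(B-A)[1]*1e3,"jawW",(K-J)[1]*1e3,"len back-toe(66.5)",(T-(A+B)/2)[0]*1e3,"origin from back",((A+B)/2)[:2]+[.052,.001],"from toe",T[:2]-[.0145,0],"jawtop",L[:2],M[:2],"ball->",Q[:2]+[.0423-.0012,.056+.0009])
# block px rough
f=w["frame"];hsv=cv2.cvtColor(f,cv2.COLOR_RGB2HSV);m=cv2.inRange(hsv,(45,90,40),(85,255,255));m[:,:50]=0;m[:,150:]=0
c=max(cv2.findContours(m,0,2)[0],key=cv2.contourArea);W=np.array([onz(w,*p[0],.051)[:2] for p in c],np.float32)
r=cv2.minAreaRect(W*1000);print("green",r)
```

```text
0.125 bedW 47.101600784166834 jawW 23.654372783675313 len back-toe(66.5) 59.89336542701762 origin from back [0.53923375 0.09682832] from toe [0.53262711 0.09657029] jawtop [0.5603295  0.07570343] [0.56040239 0.11864695] ball-> [0.53958541 0.09589836]
0.13 bedW 46.312500094402935 jawW 23.245765437671178 len back-toe(66.5) 58.80802664825535 origin from back [0.53850769 0.09682997] from toe [0.53081572 0.096559  ] jawtop [0.55820829 0.07607187] [0.55827984 0.11823303] ball-> [0.53849558 0.09703488]
0.135 bedW 45.52339940463904 jawW 22.837158091667046 len back-toe(66.5) 57.722687869493306 origin from back [0.53778164 0.09683162] from toe [0.52900433 0.09654771] jawtop [0.55608707 0.07644031] [0.5561573  0.11781912] ball-> [0.53740575 0.09817141]
0.14 bedW 44.73429871487515 jawW 22.428550745662925 len back-toe(66.5) 56.63734909073115 origin from back [0.53705559 0.09683328] from toe [0.52719294 0.09653643] jawtop [0.55396586 0.07680875] [0.55403476 0.11740521] ball-> [0.53631592 0.09930793]
0.145 bedW 43.94519802511125 jawW 22.01994339965878 len back-toe(66.5) 55.55201031196905 origin from back [0.53632954 0.09683493] from toe [0.52538155 0.09652514] jawtop [0.55184464 0.07717719] [0.55191222 0.11699129] ball-> [0.53522609 0.10044445]
green ((462.4954833984375, -173.1893310546875), (28.751079559326172, 37.34986114501953), 88.90430450439453)
```

```bash
python3 -m pendant '[{"dx":0.006,"dy":-0.0268,"dz":0.008,"rx":0,"ry":0,"rz":0,"hand":0.085},{"dx":0.006,"dy":-0.0268,"dz":0.008,"rx":0,"ry":0,"rz":0,"hand":0.085},{"dx":0.006,"dy":-0.0268,"dz":0.008,"rx":0,"ry":0,"rz":0,"hand":0.085},{"dx":0.006,"dy":-0.0268,"dz":0.008,"rx":0,"ry":0,"rz":0,"hand":0.085},{"dx":0.006,"dy":-0.0268,"dz":0.008,"rx":0,"ry":0,"rz":0,"hand":0.085},{"dx":0.006,"dy":-0.0268,"dz":0.008,"rx":0,"ry":0,"rz":0,"hand":0.085},{"dx":0.006,"dy":-0.0268,"dz":0.008,"rx":0,"ry":0,"rz":0,"hand":0.085},{"dx":0.006,"dy":-0.0268,"dz":0.008,"rx":0,"ry":0,"rz":0,"hand":0.085},{"dx":0.006,"dy":-0.0268,"dz":0.008,"rx":0,"ry":0,"rz":0,"hand":0.085},{"dx":0.006,"dy":-0.0268,"dz":0.008,"rx":0,"ry":0,"rz":0,"hand":0.085},{"dx":0,"dy":0,"dz":0,"rx":0,"ry":0,"rz":0,"hand":0.085},{"dx":0,"dy":0,"dz":0,"rx":0,"ry":0,"rz":0,"hand":0.085}]'
python3 - <<'E'
from h import *
d=cam("wrist");np.save("w3.npy",d,allow_pickle=True)
f=d["frame"];hsv=cv2.cvtColor(f,cv2.COLOR_RGB2HSV);m=cv2.inRange(hsv,(40,80,30),(88,255,255))
c=max(cv2.findContours(m,0,2)[0],key=cv2.contourArea);W=np.array([onz(d,*p[0],.051)[:2] for p in c],np.float32)
print("green",cv2.minAreaRect(W*1000),cv2.boundingRect(c))
x,y,w,h=cv2.boundingRect(c);a=f[y-25:y+h+25,x-30:x+w+30]
cv2.imwrite("pics/c3.png",cv2.resize(cv2.cvtColor(a,cv2.COLOR_RGB2BGR),None,fx=5,fy=5,interpolation=cv2.INTER_CUBIC));print(a.shape,x,y)
E
```

```text
clock: 3.23
position: [0.4603, -0.1712, 0.2011]
ee_rot: [-0.0, 0.0, 1.0, 0.001]
contact_force: [-0.9, 0.5, 0.5]
width: 0.0851
gripper_force: 0.0
green ((462.1144714355469, -175.1262664794922), (40.11360549926758, 27.18729019165039), 0.5183882713317871) (302, 166, 30, 42)
(92, 90, 3) 302 166
```

View pics/c3.png

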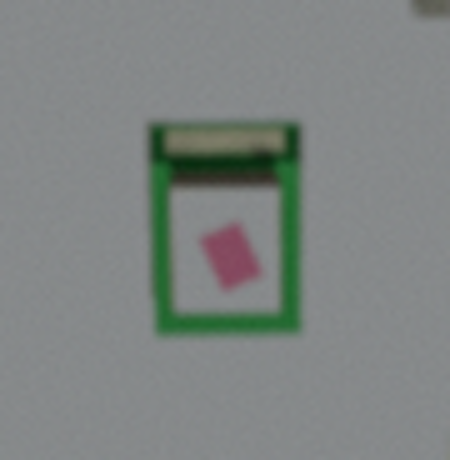

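The block is square to the camera with its label slope towards -x (crop top), square end at crop row 333, and wax top at crop cols 172-280, rows 185-315. Its yaw is about +1°.

Run:
```python
from h import *
w=np.load("w3.npy",allow_pickle=True).item()
P=lambda x,y,z:onz(w,272+x/5-.4,141+y/5-.4,z)
print("end",P(158,333,.051),P(300,333,.051),"wax",P(172,185,.063),P(280,315,.063),P(172,315,.063),P(280,185,.063),w["p"])
print(manip.get_state()["position"])
```

```text
end [ 0.48230208 -0.18804216  0.051     ] [ 0.48230248 -0.16077328  0.051     ] wax [ 0.45025179 -0.18433973  0.063     ] [ 0.47472603 -0.16487769  0.063     ] [ 0.47472585 -0.18469632  0.063     ] [ 0.45025123 -0.16502051  0.063     ] [ 0.38255303 -0.17054978  0.34384355]
[ 0.46070429 -0.170545    0.20147838]
```

```bash
python3 -m pendant '[{"dx":-0.0018,"dy":-0.0039,"dz":0.02,"rx":0,"ry":0,"rz":-1.2,"hand":0.045},{"dx":0,"dy":0,"dz":0.025,"rx":0,"ry":0,"rz":0,"hand":0.045},{"dx":0,"dy":0,"dz":0.025,"rx":0,"ry":0,"rz":0,"hand":0.045},{"dx":0,"dy":0,"dz":0.025,"rx":0,"ry":0,"rz":0,"hand":0.045},{"dx":0,"dy":0,"dz":0.02,"rx":0,"ry":0,"rz":0,"hand":0.045},{"dx":0,"dy":0,"dz":0.015,"rx":0,"ry":0,"rz":0,"hand":0.045},{"dx":0,"dy":0,"dz":0.01,"rx":0,"ry":0,"rz":0,"hand":0.045},{"dx":0,"dy":0,"dz":0,"rx":0,"ry":0,"rz":0,"hand":0.045},{"dx":0,"dy":0,"dz":0,"rx":0,"ry":0,"rz":0,"hand":0.045},{"dx":0,"dy":0,"dz":0,"rx":0,"ry":0,"rz":0,"hand":0.045}]' 30
python3 - <<'E'
from h import *
s=manip.get_state();print(s["position"],R.from_matrix(rot(s["ee_rot"])).as_rotvec());d=cam("wrist");save(d,"w4.png")
E
```

```text
clock: 4.12
position: [0.4637, -0.175, 0.0623]
ee_rot: [0.001, -0.011, 1.0, -0.0]
contact_force: [-0.2, 0.4, 0.8]
width: 0.0448
gripper_force: 0.0
[ 0.46365191 -0.17495257  0.06231204] [-3.58517752e-02  3.13958909e+00 -9.95040207e-04]
```

View pics/w4.png

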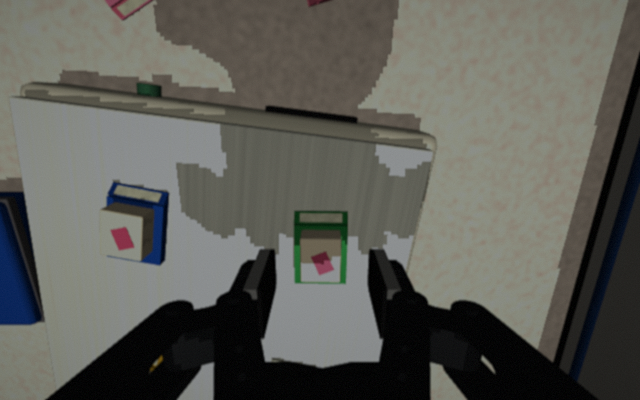

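The fingers straddle the green wax centrally: inner pads at cols 273 and 370, block at cols 295-348, rows 210-283. I'll go down 8 mm and grip.

```bash
python3 -m pendant '[{"dx":0.0005,"dy":0,"dz":0.004,"rx":0,"ry":0,"rz":0,"hand":0.045},{"dx":0.0005,"dy":0,"dz":0.004,"rx":0,"ry":0,"rz":0,"hand":0.045},{"dx":0,"dy":0,"dz":0,"rx":0,"ry":0,"rz":0,"hand":0.03},{"dx":0,"dy":0,"dz":0,"rx":0,"ry":0,"rz":0,"hand":0.015},{"dx":0,"dy":0,"dz":0,"rx":0,"ry":0,"rz":0,"hand":0.015},{"dx":0,"dy":0,"dz":0,"rx":0,"ry":0,"rz":0,"hand":0.015},{"dx":0,"dy":0,"dz":0,"rx":0,"ry":0,"rz":0,"hand":0.015},{"dx":0,"dy":0,"dz":0,"rx":0,"ry":0,"rz":0,"hand":0.015},{"dx":0,"dy":0,"dz":0,"rx":0,"ry":0,"rz":0,"hand":0.015},{"dx":0,"dy":0,"dz":0,"rx":0,"ry":0,"rz":0,"hand":0.015}]' 30
```

```text
clock: 5.0
position: [0.4617, -0.1757, 0.0533]
ee_rot: [0.0, -0.011, 1.0, -0.0]
contact_force: [0.7, -1.0, 0.1]
width: 0.0186
gripper_force: 30.7
```

```bash
python3 -m pendant '[{"dx":0,"dy":0,"dz":-0.005,"rx":0,"ry":0,"rz":0,"hand":0.015},{"dx":0,"dy":0,"dz":-0.015,"rx":0,"ry":0,"rz":0,"hand":0.015},{"dx":0,"dy":0,"dz":-0.025,"rx":0,"ry":0,"rz":0,"hand":0.015},{"dx":0,"dy":0,"dz":-0.025,"rx":0,"ry":0,"rz":0,"hand":0.015},{"dx":0,"dy":0,"dz":-0.025,"rx":0,"ry":0,"rz":0,"hand":0.015},{"dx":0,"dy":0,"dz":-0.025,"rx":0,"ry":0,"rz":0,"hand":0.015},{"dx":0,"dy":0,"dz":-0.025,"rx":0,"ry":0,"rz":0,"hand":0.015},{"dx":0,"dy":0,"dz":-0.025,"rx":0,"ry":0,"rz":0,"hand":0.015},{"dx":0,"dy":0,"dz":-0.02,"rx":0,"ry":0,"rz":0,"hand":0.015},{"dx":0,"dy":0,"dz":0,"rx":0,"ry":0,"rz":0,"hand":0.015}]' && python3 -m pendant '[{"dx":-0.003,"dy":0.012,"dz":0,"rx":0,"ry":0,"rz":0,"hand":0.015},{"dx":-0.0067,"dy":0.0246,"dz":0,"rx":0,"ry":0,"rz":0,"hand":0.015},{"dx":-0.0067,"dy":0.0246,"dz":0,"rx":0,"ry":0,"rz":0,"hand":0.015},{"dx":-0.0067,"dy":0.0246,"dz":0,"rx":0,"ry":0,"rz":0,"hand":0.015},{"dx":-0.0067,"dy":0.0246,"dz":0,"rx":0,"ry":0,"rz":0,"hand":0.015},{"dx":-0.0067,"dy":0.0246,"dz":0,"rx":0,"ry":0,"rz":0,"hand":0.015},{"dx":-0.0067,"dy":0.0246,"dz":0,"rx":0,"ry":0,"rz":0,"hand":0.015},{"dx":-0.0067,"dy":0.0246,"dz":0,"rx":0,"ry":0,"rz":0,"hand":0.015},{"dx":-0.0067,"dy":0.0246,"dz":0,"rx":0,"ry":0,"rz":0,"hand":0.015},{"dx":-0.0067,"dy":0.0246,"dz":0,"rx":0,"ry":0,"rz":0,"hand":0.015},{"dx":-0.0067,"dy":0.0246,"dz":0,"rx":0,"ry":0,"rz":0,"hand":0.015},{"dx":-0.003,"dy":0.013,"dz":0,"rx":0,"ry":0,"rz":0,"hand":0.015}]' && python3 -m pendant '[{"dx":-0.001,"dy":0.001,"dz":0.01,"rx":0,"ry":0,"rz":0,"hand":0.015},{"dx":0,"dy":0,"dz":0.02,"rx":0,"ry":0,"rz":0,"hand":0.015},{"dx":0,"dy":0,"dz":0.02,"rx":0,"ry":0,"rz":0,"hand":0.015},{"dx":0,"dy":0,"dz":0,"rx":0,"ry":0,"rz":0,"hand":0.015},{"dx":0,"dy":0,"dz":0,"rx":0,"ry":0,"rz":0,"hand":0.015},{"dx":0,"dy":0,"dz":0,"rx":0,"ry":0,"rz":0,"hand":0.015}]'
python3 - <<'E'
from h import *
s=manip.get_state();print(s["position"],s["ee_rot"],s["contact_force"],s["width"])
d=cam("wrist");np.save("w5.npy",d,allow_pickle=True)
c=cv2.cvtColor(d["frame"],cv2.COLOR_RGB2BGR)[130:330,200:440]
cv2.imwrite("pics/c5.png",cv2.convertScaleAbs(cv2.resize(c,None,fx=3,fy=3,interpolation=cv2.INTER_CUBIC),alpha=1.5))
E
```

```text
clock: 5.83
position: [0.4638, -0.1768, 0.248]
ee_rot: [0.004, -0.011, 1.0, -0.002]
contact_force: [0.8, 0.1, 0.6]
width: 0.0192
gripper_force: 30.7
clock: 6.83
position: [0.5279, 0.1002, 0.2414]
ee_rot: [-0.002, -0.012, 1.0, 0.001]
contact_force: [0.8, -0.1, -0.6]
width: 0.0188
gripper_force: 30.6
clock: 7.33
position: [0.5299, 0.0972, 0.1935]
ee_rot: [-0.0, -0.01, 1.0, -0.0]
contact_force: [0.4, 0.8, -0.0]
width: 0.019
gripper_force: 30.6
[0.52987518 0.09717668 0.1934668 ] [-3.46755341e-05 -1.02524138e-02  9.99947432e-01 -1.39087043e-04] [ 3.68276698e-01  8.45667550e-01 -8.23610624e-04] 0.019033905265247012
```

View pics/c5.png

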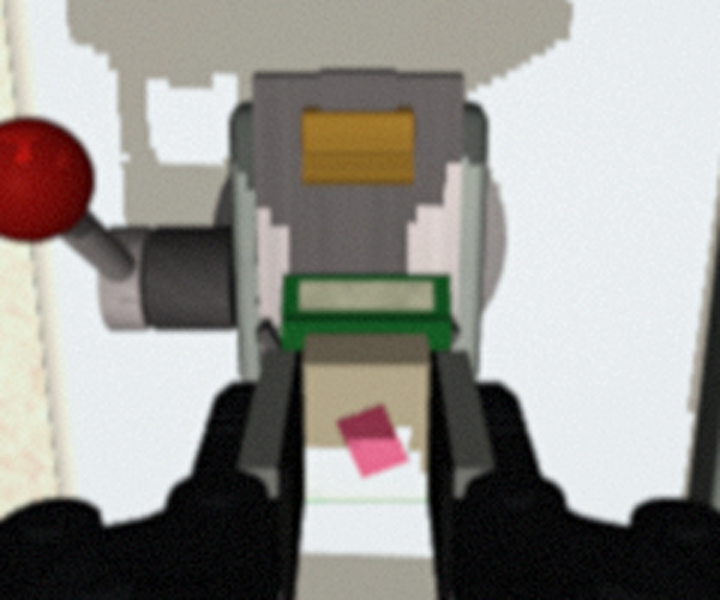

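The block is held straight. In the crop the bed's back edge is at row 73, cols 253-465, the brass jaw at cols 302-414, and the block's label end at cols 283-452.

Run:
```python
from h import *
w=np.load("w5.npy",allow_pickle=True).item()
P=lambda x,y,z:onz(w,200+x/3-.33,130+y/3-.33,z)
for b in(.125,.129,.133,.14):
    A,B=P(253,73,b),P(465,73,b);J,K=P(302,110,b+.009),P(414,110,b+.009);Q=P(32,180,b+.048)
    print(b,(B-A)[1],(A+B)/2,"jaw",(K-J)[1],(J+K)/2,"ball",Q)
u=.1935-.0083
print("label top edge",P(283,276,u+.003),P(452,276,u+.003), "wax top far",P(303,365,u+.018),P(429,365,u+.018))
```

```text
0.125 0.046452223897927636 [0.48722343 0.09546501 0.125     ] jaw 0.02377304311969762 [0.49360956 0.09544512 0.134     ] ball [0.49929022 0.03871672 0.173     ]
0.129 0.04557225221046153 [0.48655837 0.0954824  0.129     ] jaw 0.02330264669984458 [0.49278853 0.09546368 0.138     ] ball [0.49813367 0.04013052 0.177     ]
0.133 0.04469228052299541 [0.48589332 0.0954998  0.133     ] jaw 0.02283225027999157 [0.49196751 0.09548225 0.142     ] ball [0.49697712 0.04154432 0.181     ]
0.14 0.043152330069929745 [0.48472948 0.09553024 0.14      ] jaw 0.02200905654524879 [0.49053072 0.09551473 0.149     ] ball [0.49495315 0.04401847 0.188     ]
label top edge [0.5103952  0.08391442 0.1882    ] [0.50979294 0.11164098 0.1882    ] wax top far [0.51893066 0.08815055 0.2032    ] [0.51851268 0.1073028  0.2032    ]
```

```bash
python3 -m pendant '[{"dx":0.001,"dy":-0.001,"dz":0.01,"rx":0,"ry":0,"rz":0,"hand":0.015},{"dx":0,"dy":0,"dz":0.015,"rx":0,"ry":0,"rz":0,"hand":0.015},{"dx":0,"dy":0,"dz":0.012,"rx":0,"ry":0,"rz":0,"hand":0.015},{"dx":0,"dy":0,"dz":0.006,"rx":0,"ry":0,"rz":0,"hand":0.015},{"dx":0,"dy":0,"dz":0.003,"rx":0,"ry":0,"rz":0,"hand":0.015},{"dx":0,"dy":0,"dz":0,"rx":0,"ry":0,"rz":0,"hand":0.015},{"dx":0,"dy":0,"dz":0,"rx":0,"ry":0,"rz":0,"hand":0.015},{"dx":0,"dy":0,"dz":0,"rx":0,"ry":0,"rz":0,"hand":0.015}]' && python3 -m pendant '[{"dx":0,"dy":0,"dz":0.001,"rx":0,"ry":0,"rz":0,"hand":0.015},{"dx":0,"dy":0,"dz":0.001,"rx":0,"ry":0,"rz":0,"hand":0.015},{"dx":0,"dy":0,"dz":0.001,"rx":0,"ry":0,"rz":0,"hand":0.015},{"dx":0,"dy":0,"dz":0,"rx":0,"ry":0,"rz":0,"hand":0.015},{"dx":0,"dy":0,"dz":0,"rx":0,"ry":0,"rz":0,"hand":0.015}]'
```

```text
clock: 8.05
position: [0.5295, 0.0969, 0.1481]
ee_rot: [0.001, -0.011, 1.0, 0.0]
contact_force: [0.1, 1.2, 0.2]
width: 0.0191
gripper_force: 30.7
clock: 8.47
position: [0.5288, 0.0969, 0.1443]
ee_rot: [-0.0, -0.011, 1.0, 0.0]
contact_force: [-0.8, 0.3, 0.1]
width: 0.0191
gripper_force: 30.7
```

Underside is now about 0.136. Continuing in 1 mm steps.

```bash
python3 -m pendant '[{"dx":0,"dy":0,"dz":0.001,"rx":0,"ry":0,"rz":0,"hand":0.015},{"dx":0,"dy":0,"dz":0.001,"rx":0,"ry":0,"rz":0,"hand":0.015},{"dx":0,"dy":0,"dz":0.001,"rx":0,"ry":0,"rz":0,"hand":0.015},{"dx":0,"dy":0,"dz":0,"rx":0,"ry":0,"rz":0,"hand":0.015},{"dx":0,"dy":0,"dz":0,"rx":0,"ry":0,"rz":0,"hand":0.015}]'
```

```text
clock: 8.88
position: [0.5288, 0.0969, 0.1412]
ee_rot: [-0.0, -0.011, 1.0, 0.0]
contact_force: [-0.4, -0.0, -0.2]
width: 0.0189
gripper_force: 30.7
```

```bash
python3 -m pendant '[{"dx":0,"dy":0,"dz":0.001,"rx":0,"ry":0,"rz":0,"hand":0.015},{"dx":0,"dy":0,"dz":0.001,"rx":0,"ry":0,"rz":0,"hand":0.015},{"dx":0,"dy":0,"dz":0,"rx":0,"ry":0,"rz":0,"hand":0.015},{"dx":0,"dy":0,"dz":0,"rx":0,"ry":0,"rz":0,"hand":0.015}]'
```

```text
clock: 9.22
position: [0.5288, 0.0968, 0.1392]
ee_rot: [-0.0, -0.011, 1.0, 0.0]
contact_force: [0.5, 0.2, 0.4]
width: 0.0191
gripper_force: 30.7
```

Underside is about 0.131. Next is 1 mm at a time.

```bash
python3 -m pendant '[{"dx":0,"dy":0,"dz":0.001,"rx":0,"ry":0,"rz":0,"hand":0.015},{"dx":0,"dy":0,"dz":0,"rx":0,"ry":0,"rz":0,"hand":0.015},{"dx":0,"dy":0,"dz":0,"rx":0,"ry":0,"rz":0,"hand":0.015}]'
```

```text
clock: 9.47
position: [0.5288, 0.0969, 0.1382]
ee_rot: [-0.0, -0.011, 1.0, 0.0]
contact_force: [-0.4, 0.8, 0.4]
width: 0.0192
gripper_force: 30.7
```

```bash
python3 -m pendant '[{"dx":0,"dy":0,"dz":0.001,"rx":0,"ry":0,"rz":0,"hand":0.015},{"dx":0,"dy":0,"dz":0,"rx":0,"ry":0,"rz":0,"hand":0.015},{"dx":0,"dy":0,"dz":0,"rx":0,"ry":0,"rz":0,"hand":0.015}]'
```

```text
clock: 9.72
position: [0.5288, 0.0969, 0.1372]
ee_rot: [-0.0, -0.011, 1.0, 0.0]
contact_force: [0.2, -0.8, -0.6]
width: 0.0192
gripper_force: 30.7
```

```bash
python3 -m pendant '[{"dx":0,"dy":0,"dz":0.001,"rx":0,"ry":0,"rz":0,"hand":0.015},{"dx":0,"dy":0,"dz":0,"rx":0,"ry":0,"rz":0,"hand":0.015},{"dx":0,"dy":0,"dz":0,"rx":0,"ry":0,"rz":0,"hand":0.015}]'
```

```text
clock: 9.97
position: [0.529, 0.0969, 0.1367]
ee_rot: [0.0, -0.011, 1.0, 0.0]
contact_force: [-0.2, -0.5, 2.9]
width: 0.0189
gripper_force: 31.0
```

Contact at 2.9 N, so the bed is at about z 0.1284. Now sliding towards the toe.

```bash
python3 -m pendant '[{"dx":-0.001,"dy":0,"dz":0,"rx":0,"ry":0,"rz":0,"hand":0.015},{"dx":-0.001,"dy":0,"dz":0,"rx":0,"ry":0,"rz":0,"hand":0.015},{"dx":-0.001,"dy":0,"dz":0,"rx":0,"ry":0,"rz":0,"hand":0.015},{"dx":-0.001,"dy":0,"dz":0,"rx":0,"ry":0,"rz":0,"hand":0.015},{"dx":0,"dy":0,"dz":0,"rx":0,"ry":0,"rz":0,"hand":0.015},{"dx":0,"dy":0,"dz":0,"rx":0,"ry":0,"rz":0,"hand":0.015}]'
```

```text
clock: 10.47
position: [0.5323, 0.097, 0.1367]
ee_rot: [-0.0, -0.011, 1.0, 0.0]
contact_force: [-1.6, -0.7, 4.4]
width: 0.019
gripper_force: 31.3
```

```bash
python3 -m pendant '[{"dx":-0.001,"dy":0,"dz":0,"rx":0,"ry":0,"rz":0,"hand":0.015},{"dx":-0.001,"dy":0,"dz":0,"rx":0,"ry":0,"rz":0,"hand":0.015},{"dx":0,"dy":0,"dz":0,"rx":0,"ry":0,"rz":0,"hand":0.015},{"dx":0,"dy":0,"dz":0,"rx":0,"ry":0,"rz":0,"hand":0.015}]'
```

```text
clock: 10.8
position: [0.5343, 0.097, 0.1366]
ee_rot: [-0.001, -0.011, 1.0, 0.0]
contact_force: [-2.6, -0.1, 4.9]
width: 0.0195
gripper_force: 31.3
```

```bash
python3 -m pendant '[{"dx":-0.001,"dy":0,"dz":0,"rx":0,"ry":0,"rz":0,"hand":0.015},{"dx":-0.001,"dy":0,"dz":0,"rx":0,"ry":0,"rz":0,"hand":0.015},{"dx":0,"dy":0,"dz":0,"rx":0,"ry":0,"rz":0,"hand":0.015},{"dx":0,"dy":0,"dz":0,"rx":0,"ry":0,"rz":0,"hand":0.015}]'
```

```text
clock: 11.13
position: [0.5363, 0.0971, 0.1366]
ee_rot: [-0.0, -0.011, 1.0, 0.0]
contact_force: [-3.1, -0.9, 4.8]
width: 0.0192
gripper_force: 31.3
```

```bash
python3 -m pendant '[{"dx":-0.001,"dy":0,"dz":0,"rx":0,"ry":0,"rz":0,"hand":0.015},{"dx":0,"dy":0,"dz":0,"rx":0,"ry":0,"rz":0,"hand":0.015},{"dx":0,"dy":0,"dz":0,"rx":0,"ry":0,"rz":0,"hand":0.015}]'
```

```text
clock: 11.38
position: [0.5373, 0.0971, 0.1367]
ee_rot: [-0.001, -0.011, 1.0, 0.0]
contact_force: [-2.3, 0.4, 5.4]
width: 0.0188
gripper_force: 31.3
```

```bash
python3 -m pendant '[{"dx":-0.001,"dy":0,"dz":0,"rx":0,"ry":0,"rz":0,"hand":0.015},{"dx":0,"dy":0,"dz":0,"rx":0,"ry":0,"rz":0,"hand":0.015},{"dx":0,"dy":0,"dz":0,"rx":0,"ry":0,"rz":0,"hand":0.015}]'
```

```text
clock: 11.63
position: [0.5383, 0.0971, 0.1367]
ee_rot: [-0.001, -0.011, 1.0, 0.0]
contact_force: [-2.9, -0.0, 5.6]
width: 0.0189
gripper_force: 31.3
```

```bash
python3 -m pendant '[{"dx":-0.0007,"dy":0,"dz":0,"rx":0,"ry":0,"rz":0,"hand":0.015},{"dx":0,"dy":0,"dz":0,"rx":0,"ry":0,"rz":0,"hand":0.015},{"dx":0,"dy":0,"dz":0,"rx":0,"ry":0,"rz":0,"hand":0.015}]'
```

```text
clock: 11.88
position: [0.5384, 0.0971, 0.1367]
ee_rot: [-0.001, -0.011, 1.0, 0.0]
contact_force: [-3.9, -0.3, 5.5]
width: 0.0189
gripper_force: 31.4
```

```bash
python3 -m pendant '[{"dx":-0.0007,"dy":0,"dz":0,"rx":0,"ry":0,"rz":0,"hand":0.015},{"dx":0,"dy":0,"dz":0,"rx":0,"ry":0,"rz":0,"hand":0.015},{"dx":0,"dy":0,"dz":0,"rx":0,"ry":0,"rz":0,"hand":0.015}]'
```

```text
clock: 12.13
position: [0.5384, 0.0971, 0.1366]
ee_rot: [-0.002, -0.011, 1.0, -0.0]
contact_force: [-5.3, -0.1, 8.0]
width: 0.0193
gripper_force: 31.5
```

```bash
python3 -m pendant '[{"dx":-0.0007,"dy":0,"dz":-0.0003,"rx":0,"ry":0,"rz":0,"hand":0.015},{"dx":0,"dy":0,"dz":0,"rx":0,"ry":0,"rz":0,"hand":0.015},{"dx":0,"dy":0,"dz":0,"rx":0,"ry":0,"rz":0,"hand":0.015},{"dx":0,"dy":0,"dz":0,"rx":0,"ry":0,"rz":0,"hand":0.015},{"dx":0,"dy":0,"dz":0,"rx":0,"ry":0,"rz":0,"hand":0.015}]'
```

```text
clock: 12.55
position: [0.5384, 0.0971, 0.1367]
ee_rot: [-0.003, -0.011, 1.0, -0.0]
contact_force: [-6.9, -0.9, 6.3]
width: 0.0193
gripper_force: 31.4
```

```bash
python3 -m pendant '[{"dx":0.001,"dy":0,"dz":-0.0004,"rx":0,"ry":0,"rz":0,"hand":0.015},{"dx":0,"dy":0,"dz":0,"rx":0,"ry":0,"rz":0,"hand":0.025},{"dx":0,"dy":0,"dz":0,"rx":0,"ry":0,"rz":0,"hand":0.04},{"dx":0,"dy":0,"dz":0,"rx":0,"ry":0,"rz":0,"hand":0.04},{"dx":0,"dy":0,"dz":0,"rx":0,"ry":0,"rz":0,"hand":0.04},{"dx":0,"dy":0,"dz":0,"rx":0,"ry":0,"rz":0,"hand":0.04},{"dx":0,"dy":0,"dz":0,"rx":0,"ry":0,"rz":0,"hand":0.04}]' && python3 -m pendant '[{"dx":0,"dy":0,"dz":-0.01,"rx":0,"ry":0,"rz":0,"hand":0.04},{"dx":0,"dy":0,"dz":-0.02,"rx":0,"ry":0,"rz":0,"hand":0.04},{"dx":0,"dy":0,"dz":-0.03,"rx":0,"ry":0,"rz":0,"hand":0.04},{"dx":0.01,"dy":0,"dz":-0.03,"rx":0,"ry":0,"rz":0,"hand":0.0},{"dx":0.01,"dy":0,"dz":-0.03,"rx":0,"ry":0,"rz":0,"hand":0.0},{"dx":0.01,"dy":0,"dz":-0.01,"rx":0,"ry":0,"rz":0,"hand":0.0},{"dx":0,"dy":0,"dz":0,"rx":0,"ry":0,"rz":0,"hand":0.0},{"dx":0,"dy":0,"dz":0,"rx":0,"ry":0,"rz":0,"hand":0.0}]'
python3 - <<'E'
from h import *
d=cam("wrist");np.save("w6.npy",d,allow_pickle=True);print(manip.get_state()["position"])
c=cv2.cvtColor(d["frame"],cv2.COLOR_RGB2BGR)[110:300,200:440]
cv2.imwrite("pics/c6.png",cv2.convertScaleAbs(cv2.resize(c,None,fx=3,fy=3,interpolation=cv2.INTER_CUBIC),alpha=1.4))
E
```

```text
clock: 13.13
position: [0.5402, 0.0971, 0.1369]
ee_rot: [0.0, -0.011, 1.0, 0.0]
contact_force: [-0.4, 0.2, 0.9]
width: 0.04
gripper_force: 0.0
clock: 13.8
position: [0.5097, 0.0965, 0.2674]
ee_rot: [0.001, -0.011, 1.0, 0.0]
contact_force: [0.0, -0.2, -1.6]
width: -0.0002
gripper_force: 0.0
[0.50948421 0.09639584 0.26617383]
```

View pics/c6.png

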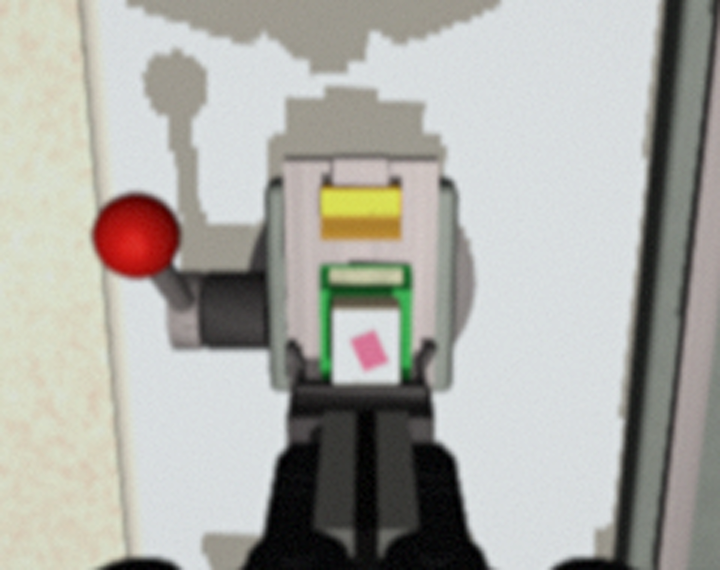

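The block is home in the clamp, square under the toe (crop cols 320-412, rows 263-385). The lever ball is at (136,235), still open. I'll bring the closed fingers behind the ball.

```bash
python3 -m pendant '[{"dx":0.0156,"dy":-0.0187,"dz":0,"rx":0,"ry":0,"rz":0,"hand":0},{"dx":0.0156,"dy":-0.0187,"dz":0,"rx":0,"ry":0,"rz":0,"hand":0},{"dx":0.0156,"dy":-0.0187,"dz":0,"rx":0,"ry":0,"rz":0,"hand":0},{"dx":0,"dy":0,"dz":0,"rx":0,"ry":0,"rz":0,"hand":0},{"dx":0,"dy":0,"dz":0.025,"rx":0,"ry":0,"rz":0,"hand":0},{"dx":0,"dy":0,"dz":0.025,"rx":0,"ry":0,"rz":0,"hand":0},{"dx":0,"dy":0,"dz":0.025,"rx":0,"ry":0,"rz":0,"hand":0},{"dx":0,"dy":0,"dz":0.023,"rx":0,"ry":0,"rz":0,"hand":0},{"dx":0,"dy":0,"dz":0,"rx":0,"ry":0,"rz":0,"hand":0},{"dx":0,"dy":0,"dz":0,"rx":0,"ry":0,"rz":0,"hand":0}]'
```

```text
clock: 14.68
position: [0.4634, 0.0396, 0.1671]
ee_rot: [-0.003, -0.011, 1.0, 0.0]
contact_force: [0.7, -0.0, 0.4]
width: 0.0001
gripper_force: 0.0
```

```bash
python3 -m pendant '[{"dx":-0.005,"dy":0,"dz":0,"rx":0,"ry":0,"rz":0,"hand":0},{"dx":-0.005,"dy":0,"dz":0,"rx":0,"ry":0,"rz":0,"hand":0},{"dx":-0.005,"dy":0,"dz":0,"rx":0,"ry":0,"rz":0,"hand":0},{"dx":-0.005,"dy":0,"dz":0,"rx":0,"ry":0,"rz":0,"hand":0},{"dx":-0.005,"dy":0,"dz":0,"rx":0,"ry":0,"rz":0,"hand":0},{"dx":-0.005,"dy":0,"dz":0,"rx":0,"ry":0,"rz":0,"hand":0}]' && python3 -m pendant '[{"dx":-0.005,"dy":0,"dz":0,"rx":0,"ry":0,"rz":0,"hand":0},{"dx":-0.005,"dy":0,"dz":0,"rx":0,"ry":0,"rz":0,"hand":0},{"dx":-0.005,"dy":0,"dz":0,"rx":0,"ry":0,"rz":0,"hand":0},{"dx":-0.005,"dy":0,"dz":0,"rx":0,"ry":0,"rz":0,"hand":0},{"dx":-0.005,"dy":0,"dz":0,"rx":0,"ry":0,"rz":0,"hand":0},{"dx":-0.005,"dy":0,"dz":0,"rx":0,"ry":0,"rz":0,"hand":0}]'
```

```text
clock: 15.18
position: [0.4941, 0.0399, 0.1701]
ee_rot: [-0.001, -0.011, 1.0, -0.0]
contact_force: [-3.8, -0.6, 3.7]
width: 0.0
gripper_force: 2.0
clock: 15.68
position: [0.5252, 0.0407, 0.169]
ee_rot: [0.0, -0.011, 1.0, 0.0]
contact_force: [-1.7, 0.6, 0.9]
width: -0.0002
gripper_force: 1.2
```

```bash
python3 -m pendant '[{"dx":-0.004,"dy":0,"dz":0,"rx":0,"ry":0,"rz":0,"hand":0},{"dx":-0.004,"dy":0,"dz":0,"rx":0,"ry":0,"rz":0,"hand":0},{"dx":-0.004,"dy":0,"dz":0,"rx":0,"ry":0,"rz":0,"hand":0},{"dx":-0.004,"dy":0,"dz":0,"rx":0,"ry":0,"rz":0,"hand":0},{"dx":-0.004,"dy":0,"dz":0,"rx":0,"ry":0,"rz":0,"hand":0},{"dx":-0.004,"dy":0,"dz":0,"rx":0,"ry":0,"rz":0,"hand":0}]' && python3 -m pendant '[{"dx":-0.003,"dy":0,"dz":0,"rx":0,"ry":0,"rz":0,"hand":0},{"dx":-0.003,"dy":0,"dz":0,"rx":0,"ry":0,"rz":0,"hand":0},{"dx":0,"dy":0,"dz":0,"rx":0,"ry":0,"rz":0,"hand":0},{"dx":0,"dy":0,"dz":0,"rx":0,"ry":0,"rz":0,"hand":0}]'
```

```text
clock: 16.18
position: [0.5478, 0.0414, 0.1683]
ee_rot: [-0.001, -0.011, 1.0, 0.0]
contact_force: [-3.0, 0.7, -2.2]
width: -0.0003
gripper_force: 1.6
clock: 16.52
position: [0.5544, 0.0414, 0.1688]
ee_rot: [-0.0, -0.011, 1.0, 0.0]
contact_force: [-3.5, 0.7, -0.7]
width: -0.0001
gripper_force: 1.4
```

```bash
python3 -m pendant '[{"dx":-0.002,"dy":0,"dz":0,"rx":0,"ry":0,"rz":0,"hand":0},{"dx":-0.002,"dy":0,"dz":0,"rx":0,"ry":0,"rz":0,"hand":0},{"dx":0,"dy":0,"dz":0,"rx":0,"ry":0,"rz":0,"hand":0}]' && python3 -m pendant '[{"dx":-0.002,"dy":0,"dz":0,"rx":0,"ry":0,"rz":0,"hand":0},{"dx":-0.001,"dy":0,"dz":0,"rx":0,"ry":0,"rz":0,"hand":0},{"dx":0,"dy":0,"dz":0,"rx":0,"ry":0,"rz":0,"hand":0}]'
```

```text
clock: 16.77
position: [0.5581, 0.0415, 0.1688]
ee_rot: [-0.0, -0.011, 1.0, 0.0]
contact_force: [-3.4, 0.3, -1.9]
width: 0.0002
gripper_force: 2.0
clock: 17.02
position: [0.5609, 0.0415, 0.1687]
ee_rot: [-0.001, -0.011, 1.0, 0.0]
contact_force: [-5.7, 0.0, -2.7]
width: -0.0001
gripper_force: 2.5
```

```bash
python3 -m pendant '[{"dx":-0.002,"dy":0,"dz":0,"rx":0,"ry":0,"rz":0,"hand":0},{"dx":0,"dy":0,"dz":0,"rx":0,"ry":0,"rz":0,"hand":0},{"dx":0,"dy":0,"dz":0,"rx":0,"ry":0,"rz":0,"hand":0}]'
```

```text
clock: 17.27
position: [0.561, 0.0415, 0.1686]
ee_rot: [-0.003, -0.011, 1.0, 0.0]
contact_force: [-8.6, -0.2, -0.9]
width: 0.0002
gripper_force: 4.1
```

```bash
python3 -m pendant '[{"dx":-0.002,"dy":0,"dz":0,"rx":0,"ry":0,"rz":0,"hand":0},{"dx":0,"dy":0,"dz":0,"rx":0,"ry":0,"rz":0,"hand":0},{"dx":0,"dy":0,"dz":0,"rx":0,"ry":0,"rz":0,"hand":0}]'
```

```text
clock: 17.52
position: [0.5612, 0.0415, 0.1685]
ee_rot: [-0.005, -0.011, 1.0, 0.0]
contact_force: [-12.9, 0.4, 1.0]
width: 0.0004
gripper_force: 5.9
```

The end stop is reached: force climbs with no motion, at the expected x. I'll back off, rise and check numerically.

```bash
python3 -m pendant '[{"dx":0.008,"dy":0,"dz":0,"rx":0,"ry":0,"rz":0,"hand":0},{"dx":0.015,"dy":0,"dz":-0.01,"rx":0,"ry":0,"rz":0,"hand":0},{"dx":0.015,"dy":0.01,"dz":-0.03,"rx":0,"ry":0,"rz":0,"hand":0},{"dx":0.01,"dy":0.02,"dz":-0.03,"rx":0,"ry":0,"rz":0,"hand":0},{"dx":0.01,"dy":0.02,"dz":-0.03,"rx":0,"ry":0,"rz":0,"hand":0},{"dx":0,"dy":0,"dz":0,"rx":0,"ry":0,"rz":0,"hand":0},{"dx":0,"dy":0,"dz":0,"rx":0,"ry":0,"rz":0,"hand":0},{"dx":0,"dy":0,"dz":0,"rx":0,"ry":0,"rz":0,"hand":0}]'
python3 - <<'E'
from h import *
w6=np.load("w6.npy",allow_pickle=True).item();d=cam("wrist")
for n,w in(("before",w6),("after",d)):
    h=cv2.cvtColor(w["frame"],cv2.COLOR_RGB2HSV)
    for nm,lo,hi,z in(("green",(40,80,30),(88,255,255),.134),("brass",(18,120,60),(34,255,255),.137),("ball",(0,140,60),(7,255,255),.1763)):
        m=cv2.inRange(h,lo,hi);cs=[c for c in cv2.findContours(m,0,2)[0] if cv2.contourArea(c)>60]
        for c in cs:
            x,y,ww,hh=cv2.boundingRect(c);p=onz(w,x+ww/2,y+hh/2,z)
            if .45<p[0]<.62 and 0<p[1]<.14: print(n,nm,(x,y,ww,hh),p.round(4),"far",onz(w,x+ww/2,y,z)[0].round(4))
E
```

```text
clock: 18.18
position: [0.5079, 0.0901, 0.2698]
ee_rot: [0.002, -0.011, 1.0, -0.0]
contact_force: [0.0, 0.1, -1.3]
width: -0.0
gripper_force: 0.0
before green (306, 199, 31, 38) [0.5367 0.0977 0.134 ] far 0.5185
before brass (307, 171, 27, 19) [0.5007 0.096  0.137 ] far 0.4922
before ball (231, 175, 29, 27) [0.4982 0.0396 0.1763] far 0.4878
after green (313, 199, 31, 38) [0.5362 0.0977 0.134 ] far 0.5178
after brass (314, 188, 27, 19) [0.5155 0.0962 0.137 ] far 0.5066
after ball (249, 277, 24, 23) [0.585  0.0413 0.1763] far 0.5739
```

```bash
python3 -c "
from rig import manip
print(manip.sign_off())"
```

```text
the job is handed in; nothing more can be done
None
```

The job is handed in, with no verdict shown: the green block is home under the toe, the lever is over to its end stop, and the arm stands clear. In the last wrist image the ball and brass jaw had travelled their full expected distances and the block had not moved.

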